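Scrub the rinse beaker and hold the sample cooler open

ROBOT

A 6-joint arm with a two-finger parallel gripper is mounted at the origin on the work surface. World frame = base frame: x ahead of the robot, y to its left, z up, the work surface at z = 0. Lengths are in m, angles in rad, forces in N, time in s.
With the tool pointing down it reaches from about 0.325 to 0.85 m from the base axis. Payload 4.4 kg.
Tool frame: the origin (TCP) lies at the very end of the fingers, on their centre line; the grasp point (between the pads) lies 19 mm behind it; z points along the fingers, y is the line along which they close (so a half turn about z gives the same grasp; the last joint's range is limited). The gripper opens to 94 mm and grips with 3 to 60 N. Pads are 16 mm wide; open, the fingers measure 119 mm over their backs; the gripper's body (75 mm by 177 mm) begins 78 mm behind the grasp point.
Start: joints at [-1.492, 0.207, 1.542, -0, 1.393, -0.15], TCP at [0.13, -0.56, 0.205] pointing down, gripper open.
Joint ranges: [-2.73, 2.73], [-0.86, 2.22], [0.23, 2.46], [-1.11, 4.25], [0.08, 2.63], [-2.82, 2.82]. Speed limits (rad/s): [2.79, 2.79, 3.14, 3.14, 3.14, 3.14].

INTERFACE

Orientations are given as a unit quaternion [x, y, z, w].
In Python, from cell import telemetry, cams, env gives the robot as it stands. The module is installed in compiled form; this text tells all that it offers.
- The arm moves only by the tool jog_arm, never from a script. Its argument "motion" is a list of rows, each an object with "xyz": the shift along the tool's x, y, z in units of 20 mm (1.0 is 20 mm), a list of three; "twist": the turn, a rotation vector about the tool's x, y, z in units of 1.5 rad (1.0 is 1.5 rad), a list of three. In form: [{"xyz": [dx, dy, dz], "twist": [wx, wy, wz]}, ...]. A call has 1 to 20 rows; each row shifts and turns the commanded pose from where the row before left it, along the tool's axes as they then stand; what a row does not reach is not made up. A row lasts 1/8 s, in which the tool goes at most 62.5 mm and 10.7 degrees, less where a joint would pass 70% of its speed; a pose out of reach is approached as far as the arm can. A call with a number of a shift or a turn outside -1 to 1 is refused whole. A call with a gripper value outside its range is refused whole. "jaw" is the opening, from 0 (shut) to 1 (fully open), set as the call begins (left out, the last holds). The fingers move at their own pace and stop on an object; "grip_force" is the grip in N (left out, the last holds). Time passes only in rows, so rows that do not move let the fingers close. It gives the time, the measured TCP pose, the force, the opening and the grip force at its end, in the units of the state.
- telemetry.read_state(): the state, without advancing time (a new reading comes with each control period).
- cams.get_image(name): name is "side" or "top" or "wrist"; returns a dict with "color" (400x640x3 uint8, red, green, blue), "fx", "fy", "cx", "cy" (pixels), "R" (3x3) and "t" (3): a world point X has camera coordinates R X + t. Camera axes: x right, y down, z forward; pixel columns grow to the right and rows downward; lengths in m; the calibration is good to about 2 mm. A picture is of the moment at which its call begins. There is no depth.
- env.close_job(): hands the job in; it is judged then, once.
The state is a dict: "clock": time; "joints": joint angles; "joint_vel": joint speeds; "joint_efforts": joint torques, N m; "tool_pos": TCP position; "orientation": TCP orientation; "contact_force": force on the tool from outside, world axes, zero at the start; "wrist_torque": the same for the moment, N m; "finger_gap": finger opening in m; "gripper_force": force on a finger pad.
Only numpy, scipy, OpenCV 4.12 (cv2) and the standard library are available. Lean on these libraries where they do the work, as an engineer would, in place of code of your own. Each camera call takes 0.05 s, during which the arm holds its last target. There are 200 camera calls.

TASK

Scrub out the glass rinse beaker where it stands in its holder with the orange-handled brush: three times down to the bottom, each time coming back up until its lower end is near the rim; then stand the brush back in its stand and let go of it. Then lift the green cover of the sample cooler by its steel bar to 60 degrees open and finish still holding it there by the bar, so that a colleague can put the clean beaker inside. Leave the beaker standing in its holder and do not disturb the bottle, the mouse or the pipette-tip box.

Things in the scene. Friction and masses are not known exactly. Their poses are not given: they have to be found in the camera images.
- brush: bottle brush, 220 long, at the start upright in its stand, head down. Origin: centre of the flat lower end of the head; z along the brush to the handle's top. Head (white, blue rings) diameter 40 from 0 to 75; steel rod diameter 8 up to 135; orange handle diameter 22 from 135 to 220. 55 to 100 g, round about z; may lean a few degrees in the stand
- brush_handle (a point): point on the brush's axis 180 above its lower end, a good place to grip the orange handle
- stand: fixed brush stand: grey round foot of diameter 90, 10 thick, with an off-white tube of outer diameter 66, inner 56, whose rim is 80 above the table and whose floor is 10 above the table. Origin: centre of its underside on the table, z up. The brush stands on the floor of the tube
- beaker: clear glass beaker, loose, 250 g, outer diameter 76, inner 68, 105 high, inner floor 6 above its underside. Origin: centre of its underside; z up to the mouth. Its mouth is about 115 above the table
- holder: fixed blue holder of the beaker: square plate 110 x 110 x 10 with a ring of outer diameter 92, inner 82, its rim 35 above the table. Origin: centre of its underside on the table; the beaker stands on the plate inside the ring. Holder and brush stand may have changed places
- cooler: fixed sample cooler, off-white open-topped housing 190 (x) x 260 (y) x 125 high with a green front band; inside, vials and an empty seat for the beaker. Origin: centre of its underside on the table. Its own -x side is the front (turned roughly to the robot), the cover's hinge is along the +x rim
- cover_angle (a joint): angle of the cooler's green see-through cover in rad: 0 shut (flat), grows as the bar rises up and over towards the hinge; stops at 1.35. It weighs 0.3 to 0.55 kg with its bar and always falls shut when let go. 60 degrees = 1.047
- cover: the cooler's cover: green see-through plate 190 x 260 x 6 with the steel bar on two arms in front of it. Origin: middle of the hinge line (at the plate's underside), 127 above the table; own -x points from the hinge to the bar (level while shut)
- cover_bar (a point): the cover's steel bar, round, diameter 12, 120 free between the arms, parallel to the hinge and in the plane of the cover. Its centre lies 50 in front of the cover's front edge, so a finger fits between. This point: middle of the bar's axis, 240 from the hinge axis; 130 above the table while shut, about 338 at 60 degrees open
- cover_hinge (a point): middle of the hinge line, level with the bar's axis while shut, 130 above the table, at the far rim of the cooler
- reagent: bystander: loose capped glass bottle, diameter 70, 160 high. Origin: centre of its underside
- mouse: bystander: loose white computer mouse, 95 x 58 x 32. Origin: centre of its underside
- tipbox: bystander: loose blue pipette-tip box with clear lid, 85 x 120 x 70. Origin: centre of its underside
Mind the look-alikes: they are no part of the job. Of the things that look like the holder, the middle-sized one is meant.

How it is judged:
By the outcome, as a careful person would: the job done as asked, in the order asked, and still so for the second after the job is handed in, while the arm keeps its last pose, push and grip.
It also fails if it takes over 64 s, if anything falls off the work surface, if the arm or the gripper's body presses on something with over 40 N, if the wrist force passes 120 N, or if a joint passes its speed limit or range.

## Working session

There is one attempt and no reset: what is moved stays moved. The work goes in short steps, Python scripts to look and compute and a tool call to move; the robot and the scene stay as the last step left them, time stands still between calls to the robot, and variables do not carry over. Pictures are saved under pics/ and viewed, at most 10 in all, crops included, and the job is handed in when it is done.

Besides the shell and the picture viewer there is one more tool, called as name(argument=value, ...), one argument or row to a line, values as JSON. jog_arm: Moves the arm, as the interface text tells. Its arguments: {"type":"object","properties":{"motion":{"type":"array"},"jaw":{"type":"number"},"grip_force":{"type":"number"}},"required":["motion"]}

```bash
mkdir -p pics
python3 - <<'E'
from cell import telemetry, cams
import cv2, numpy as np, pickle
d={n:cams.get_image(n) for n in ("side","top","wrist")}
pickle.dump(d,open("i0.pkl","wb"))
for n in d:
    cv2.imwrite(f"pics/{n}0.png",d[n]["color"][:,:,::-1])
    print(n,d[n]["fx"],d[n]["cx"],d[n]["cy"],np.round(d[n]["R"],3).tolist(),np.round(d[n]["t"],3))
print(telemetry.read_state())
E
```

```text
side 363.0864727531724 319.51628507835807 197.0328918598934 [[0.988, -0.153, -0.018], [-0.095, -0.516, -0.851], [0.121, 0.843, -0.524]] [-0.528  0.17   0.978]
top 438.58438611212193 321.431182825669 202.0921204318997 [[0.006, -1.0, -0.005], [-0.993, -0.005, -0.12], [0.12, 0.006, -0.993]] [-0.009  0.562  1.416]
wrist 291.02570881768213 317.07080406336667 197.61243905476306 [[0.226, -0.974, -0.003], [-0.939, -0.219, 0.264], [-0.258, -0.057, -0.965]] [-0.572 -0.027  0.392]
{'clock': 0.15, 'joints': array([-1.49252442e+00,  2.07232852e-01,  1.54257733e+00, -1.02511396e-05,
        1.39351691e+00, -1.50491956e-01]), 'joint_vel': array([ 0.00033298, -0.002625  , -0.00319977, -0.00096223,  0.00156123,
        0.00014376]), 'joint_efforts': array([ 1.96439737e-04, -3.71313035e+01, -2.81813103e+01,  6.97975536e-02,
        3.26947379e-02, -9.86074701e-05]), 'tool_pos': array([ 0.13033675, -0.55940694,  0.20457567]), 'orientation': array([ 9.93465039e-01,  1.14133541e-01,  2.62672220e-05, -8.66832788e-04]), 'contact_force': array([ 0.14335287, -0.8629114 , -0.7557376 ]), 'wrist_torque': array([-0.04412271,  0.00885204, -0.0220818 ]), 'gripper_force': 0.0, 'finger_gap': 0.09399926040703169}
```

View pics/top0.png

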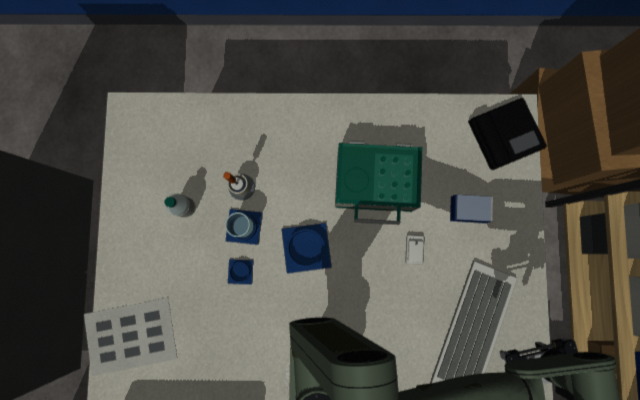

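View pics/side0.png

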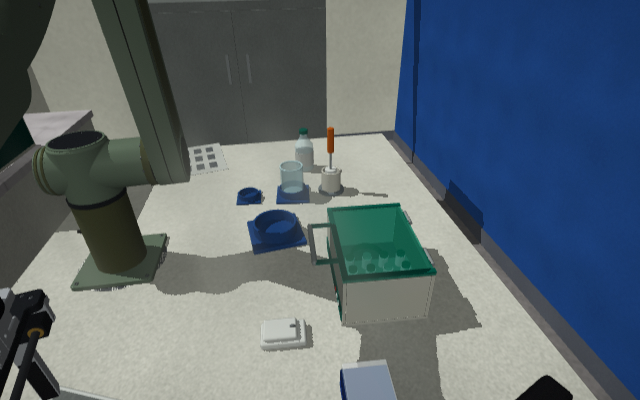

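Top view: beaker in the middle-sized blue holder at about (243,224). The small holder (240,271) and the large one (307,246) are look-alikes. Brush and stand are at (238,183), orange tip (229,176). Reagent (180,205), mouse (415,248), tip box (471,208), cooler (379,176) with its bar at about (378,216). In the side view the beaker is at (291,178), the orange handle at (331,140) and the stand at (331,181). Only one object is orange-handled.

Next: masks, and one close crop to check the choice.

```bash
cat > h.py <<'E'
import numpy as np, cv2
from scipy.spatial.transform import Rotation as Ro
def ray(c,u,v):
    d=c["R"].T@np.array([(u-c["cx"])/c["fx"],(v-c["cy"])/c["fy"],1.]); return -c["R"].T@c["t"],d/np.linalg.norm(d)
def plane(c,u,v,z):
    o,d=ray(c,u,v); return o+d*(z-o[2])/d[2]
def tri(a,pa,b,pb):
    o1,d1=ray(a,*pa);o2,d2=ray(b,*pb)
    s=np.linalg.lstsq(np.c_[d1,-d2],o2-o1,rcond=None)[0]
    p,q=o1+s[0]*d1,o2+s[1]*d2; return (p+q)/2,np.linalg.norm(p-q)
def proj(c,X):
    p=c["R"]@np.array(X)+c["t"]; return np.array([c["fx"]*p[0]/p[2]+c["cx"],c["fy"]*p[1]/p[2]+c["cy"]])
def hsv(c): return cv2.cvtColor(c["color"],cv2.COLOR_RGB2HSV)
def blobs(m,amin=15):
    n,l,s,ce=cv2.connectedComponentsWithStats(m.astype(np.uint8)*255)
    return [(s[i].tolist(),ce[i].round(1).tolist(),l==i) for i in range(1,n) if s[i][4]>=amin]
def axis(m):
    p=np.argwhere(m)[:,::-1].astype(float);c=p.mean(0);w=np.linalg.svd(p-c,full_matrices=False)[2][0];t=(p-c)@w
    return c+w*t.min(),c+w*t.max()
E
python3 - <<'E'
import pickle
from h import *
d=pickle.load(open("i0.pkl","rb"))
np.set_printoptions(precision=4,suppress=True)
for n in("top","side"):
    h=hsv(d[n]);H,S,V=h[...,0],h[...,1],h[...,2]
    o=(H>=5)&(H<=18)&(S>190)&(V>90); b=(H>105)&(H<125)&(S>150)&(V>40); g=(H>70)&(H<90)&(S>150)
    for nm,m in(("or",o),("bl",b),("gr",g)):
        for s,c,mm in blobs(m): 
            if s[0]<450: print(n,nm,s,c,*[a.round(1) for a in axis(mm)] if nm=="or" else [], [x.round(1).tolist() for x in [cv2.boxPoints(cv2.minAreaRect(np.argwhere(mm)[:,::-1].astype(np.float32)))]] )
a=cv2.resize(d["top"]["color"][150:290,200:340],(390,390),interpolation=cv2.INTER_CUBIC)
b=cv2.resize(d["side"]["color"][120:260,240:380],(390,390),interpolation=cv2.INTER_CUBIC)
c=cv2.resize(d["top"]["color"][130:230,320:440],(390,325),interpolation=cv2.INTER_CUBIC)
cv2.imwrite("pics/c0.png",np.hstack([a,b])[:,:,::-1])
E
```

```text
top or [224, 173, 6, 6, 29] [226.7, 175.4] [225.3 172.8] [228.1 177.9] [[[224.0, 173.0], [229.0, 173.0], [229.0, 178.0], [224.0, 178.0]]]
top bl [0, 0, 576, 16, 7473] [307.0, 6.5] [[[-0.0, 0.0], [575.0, 0.0], [575.0, 15.0], [0.0, 15.0]]]
top bl [230, 210, 8, 4, 18] [232.9, 210.9] [[[229.1999969482422, 210.60000610351562], [236.39999389648438, 208.1999969482422], [237.1999969482422, 210.60000610351562], [230.0, 213.0]]]
top bl [227, 211, 34, 33, 330] [248.9, 230.7] [[[226.3000030517578, 239.89999389648438], [230.10000610351562, 208.89999389648438], [261.0, 212.8000030517578], [257.20001220703125, 243.8000030517578]]]
top bl [282, 224, 49, 49, 1828] [306.0, 247.6] [[[281.6000061035156, 228.8000030517578], [324.79998779296875, 223.3000030517578], [330.3999938964844, 266.5], [287.1000061035156, 272.1000061035156]]]
top bl [229, 260, 24, 24, 478] [240.3, 271.4] [[[228.1999969482422, 282.0], [229.39999389648438, 259.6000061035156], [252.10000610351562, 260.79998779296875], [250.89999389648438, 283.29998779296875]]]
top gr [336, 143, 86, 77, 4783] [378.2, 175.2] [[[335.0, 216.0], [338.79998
[... 1015 characters left out ...]
2.1, 387.4] [[[337.29998779296875, 370.6000061035156], [341.0, 370.0], [345.6000061035156, 398.8999938964844], [341.8999938964844, 399.5]]]
side gr [1, 119, 32, 31, 451] [19.6, 136.5] [[[0.5, 148.6999969482422], [20.799999237060547, 118.19999694824219], [40.0, 131.0], [19.700000762939453, 161.5]]]
side gr [299, 128, 8, 6, 38] [302.7, 130.5] [[[299.0, 128.0], [306.0, 128.0], [306.0, 133.0], [299.0, 133.0]]]
side gr [0, 151, 6, 17, 36] [1.2, 157.8] [[[-0.0, 151.0], [5.0, 151.0], [5.0, 167.0], [0.0, 167.0]]]
side gr [344, 203, 92, 75, 3914] [389.4, 240.1] [[[335.70001220703125, 211.60000610351562], [387.3999938964844, 183.0], [436.8999938964844, 272.3999938964844], [385.20001220703125, 301.0]]]
```

View pics/c0.png

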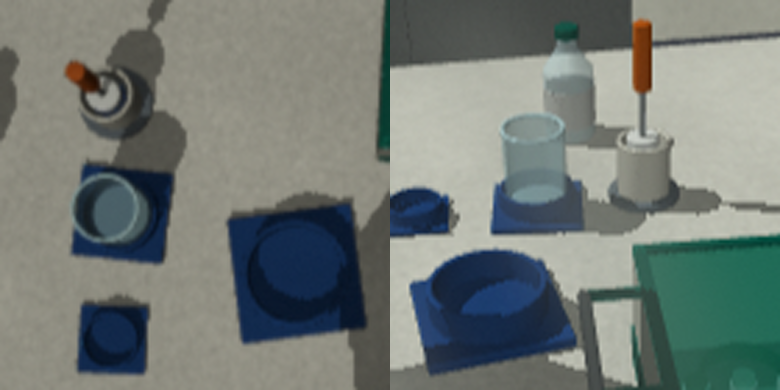

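The crop shows the glass beaker in the middle-sized blue plate (full-image holder corners ≈ (229,209),(262,212),(259,244),(226,241)). The orange brush is in the off-white tube, with its rim centre at ≈ (238.5,184). The choice holds.

Run:
```python
import pickle
from h import *
d=pickle.load(open("i0.pkl","rb"));T,S=d["top"],d["side"]
np.set_printoptions(precision=4,suppress=True)
print("holder",plane(T,244,226.3,.01),"beaker mouth",plane(T,239.8,224.7,.115),"stand rim",plane(T,238.4,184.1,.08))
print("beaker mouth side", plane(S,240+143/2.786,120+128/2.786,.115),"stand rim side",plane(S,240+253/2.786,120+140/2.786,.08))
print("handle top",tri(T,(226,174.6),S,(330.4,128)), "handle bot",tri(T,(234.8,180.5),S,(330,152)))
print("reagent cap",tri(T,(169.8,201.7),S,(302.7,130.5)))
# cover plate corners
for p in [(336,207),(339,143),(422,146),(420,209)]: print("cover",plane(T,*p,.133))
for p in [(356,221),(399,222),(378,221)]: print("bar",plane(T,*p,.13))
for p in [(309,225),(313,263)]: print("bar side",plane(S,*p,.13))
```

```text
holder [0.4817 0.2528 0.01  ] beaker mouth [0.4799 0.2468 0.115 ] stand rim [0.613  0.2617 0.08  ]
beaker mouth side [0.4821 0.2469 0.115 ] stand rim side [0.6151 0.2592 0.08  ]
handle top (array([0.6164, 0.2694, 0.2265]), np.float64(0.0010238269939389965)) handle bot (array([0.6129, 0.2598, 0.1474]), np.float64(0.0006100602091443929))
reagent cap (array([0.5454, 0.4542, 0.1531]), np.float64(0.0012331881478239947))
cover [ 0.5348 -0.0509  0.133 ]
cover [ 0.7361 -0.0598  0.133 ]
cover [ 0.7278 -0.3188  0.133 ]
cover [ 0.53   -0.3085  0.133 ]
bar [ 0.4923 -0.1124  0.13  ]
bar [ 0.49  -0.244  0.13 ]
bar [ 0.4927 -0.1798  0.13  ]
bar side [ 0.4947 -0.1079  0.13  ]
bar side [ 0.4856 -0.2438  0.13  ]
```

Beaker mouth and stand rim agree between the two views to within about 3 mm, and heights match the given sizes. The brush leans about 7° towards +y. I turn the tool so its x lies along world +y and its y along world +x, then fly to the brush.

jog_arm(
  motion=[
    {"xyz":[0,0,-0.4],"twist":[0,0,-0.112]},
    {"xyz":[0,0,-0.4],"twist":[0,0,-0.112]},
    {"xyz":[0,0,-0.4],"twist":[0,0,-0.112]},
    {"xyz":[0,0,-0.4],"twist":[0,0,-0.112]},
    {"xyz":[0,0,-0.4],"twist":[0,0,-0.112]},
    {"xyz":[0,0,-0.4],"twist":[0,0,-0.112]},
    {"xyz":[0,0,-0.4],"twist":[0,0,-0.112]},
    {"xyz":[0,0,-0.4],"twist":[0,0,-0.112]},
    {"xyz":[1,0.64,-0.12],"twist":[0,0,0]},
    {"xyz":[1,0.64,-0.12],"twist":[0,0,0]},
    {"xyz":[1,0.64,-0.12],"twist":[0,0,0]},
    {"xyz":[1,0.64,-0.12],"twist":[0,0,0]},
    {"xyz":[1,0.64,-0.12],"twist":[0,0,0]},
    {"xyz":[1,0.64,-0.12],"twist":[0,0,0]},
    {"xyz":[1,0.64,-0.12],"twist":[0,0,0]},
    {"xyz":[1,0.64,-0.12],"twist":[0,0,0]},
    {"xyz":[1,0.64,-0.12],"twist":[0,0,0]},
    {"xyz":[1,0.64,-0.12],"twist":[0,0,0]},
    {"xyz":[1,0.64,-0.12],"twist":[0,0,0]},
    {"xyz":[1,0.64,-0.12],"twist":[0,0,0]},
  ],
  jaw=1,
)

```text
clock: 2.65
tool_pos: [0.2841, -0.3183, 0.2985]
orientation: [0.706, 0.708, -0.0, 0.0]
contact_force: [0.2, -0.0, 0.0]
finger_gap: 0.094
gripper_force: 0.0
```

jog_arm(
  motion=[
    {"xyz":[1,0.64,0],"twist":[0,0,0]},
    {"xyz":[1,0.64,0],"twist":[0,0,0]},
    {"xyz":[1,0.64,0],"twist":[0,0,0]},
    {"xyz":[1,0.64,0],"twist":[0,0,0]},
    {"xyz":[1,0.64,0],"twist":[0,0,0]},
    {"xyz":[1,0.64,0],"twist":[0,0,0]},
    {"xyz":[1,0.64,0],"twist":[0,0,0]},
    {"xyz":[1,0.64,0],"twist":[0,0,0]},
    {"xyz":[1,0.64,0],"twist":[0,0,0]},
    {"xyz":[1,0.64,0],"twist":[0,0,0]},
    {"xyz":[1,0.64,0],"twist":[0,0,0]},
    {"xyz":[1,0.64,0],"twist":[0,0,0]},
    {"xyz":[1,0.64,0],"twist":[0,0,0]},
    {"xyz":[1,0.64,0],"twist":[0,0,0]},
    {"xyz":[1,0.64,0],"twist":[0,0,0]},
    {"xyz":[1,0.64,0],"twist":[0,0,0]},
    {"xyz":[1,0.64,0],"twist":[0,0,0]},
    {"xyz":[1,0.64,0],"twist":[0,0,0]},
  ],
)

```text
clock: 4.9
tool_pos: [0.5131, 0.0422, 0.2984]
orientation: [0.706, 0.708, 0.0, 0.0]
contact_force: [0.3, -0.1, -1.1]
finger_gap: 0.0943
gripper_force: 0.0
```

jog_arm(
  motion=[
    {"xyz":[0.8,0.6,0],"twist":[0,0,0]},
    {"xyz":[0.8,0.6,0],"twist":[0,0,0]},
    {"xyz":[0.8,0.6,0],"twist":[0,0,0]},
    {"xyz":[0.8,0.6,0],"twist":[0,0,0]},
    {"xyz":[0.8,0.6,0],"twist":[0,0,0]},
    {"xyz":[0.8,0.6,0],"twist":[0,0,0]},
    {"xyz":[0.8,0.6,0],"twist":[0,0,0]},
    {"xyz":[0,0,0],"twist":[0,0,0]},
  ],
)

```text
clock: 5.9
tool_pos: [0.5975, 0.154, 0.2977]
orientation: [0.706, 0.708, -0.0, -0.0]
contact_force: [-0.4, -0.0, 0.2]
finger_gap: 0.0939
gripper_force: 0.0
```

Run:
```python
from cell import telemetry, cams
import pickle
from h import *
np.set_printoptions(precision=4,suppress=True)
d={n:cams.get_image(n) for n in ("side","top","wrist")}
pickle.dump(d,open("i1.pkl","wb"))
w=d["wrist"]; cv2.imwrite("pics/w1.png",w["color"][:,:,::-1])
print(telemetry.read_state()["tool_pos"],-w["R"].T@w["t"],w["R"][2])
h=hsv(w);H,S,V=h[...,0],h[...,1],h[...,2]
for s,c,mm in blobs((H>=5)&(H<=18)&(S>190)&(V>60)): print(s,c,*axis(mm))
print("pred top,bot,stand,beaker",proj(w,[.6164,.2694,.2265]),proj(w,[.6129,.2598,.1474]),proj(w,[.614,.2605,.08]),proj(w,[.481,.247,.115]))
```

```text
[0.5968 0.1526 0.2981] [0.5967 0.2312 0.477 ] [-0.0004 -0.2635 -0.9647]
[327, 54, 25, 26, 370] [338.7, 66.6] [341.5642  53.4649] [335.9566  78.9905]
pred top,bot,stand,beaker [342.2553  68.3571] [332.6309  90.3188] [330.8443  94.5608] [219.8467 104.1087]
```

View pics/w1.png

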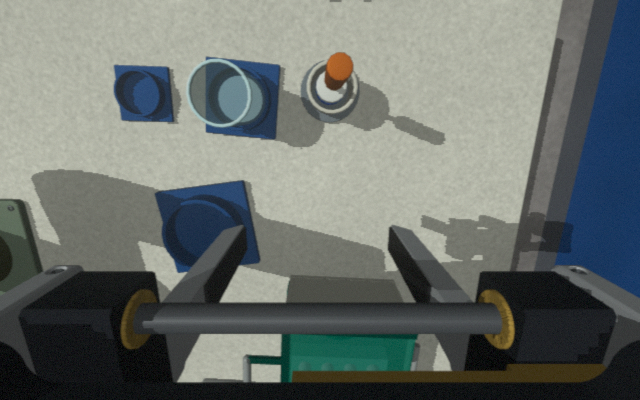

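Wrist view: handle end at (340,66), stand rim centre ≈ (331,87), beaker mouth centre ≈ (220,93), holder plate centre ≈ (242,98). I cross-check these against the other views.

Run:
```python
import pickle
from h import *
np.set_printoptions(precision=4,suppress=True)
d=pickle.load(open("i1.pkl","rb"));T,S,W=d["top"],d["side"],d["wrist"]
print("W holder",plane(W,242,98,.01),"mouth",plane(W,220,93,.115),"stand",plane(W,331,87,.08),"handle top",plane(W,340.5,66,.2265))
print("W mouth near/far/left/right edges",[plane(W,*p,.115)[:2] for p in[(220,60),(220,126),(188,93),(252,93)]])
print("W stand edges",[plane(W,*p,.08)[:2] for p in[(331,60),(331,116),(303,88),(359,88)]])
print("tri TW mouth",tri(T,(239.8,224.7),W,(220,93)),"SW",tri(S,(291.3,165.9),W,(220,93)))
print("tri stand SW",tri(S,(330.8,170.2),W,(331,87)),"TW",tri(T,(238.4,184.1),W,(331,87)))
print("handle TW",tri(T,(226,174.6),W,(340.5,66)),"SW",tri(S,(330.4,128.5),W,(340.5,66)))
print("small",plane(W,143,93,.01),plane(T,240.3,271.4,.01),"big",plane(W,208,226,.01),plane(T,306,247.6,.01))
```

```text
W holder [0.4819 0.2605 0.01  ] mouth [0.4823 0.2594 0.115 ] stand [0.6141 0.2697 0.08  ] handle top [0.615  0.2711 0.2265]
W mouth near/far/left/right edges [array([0.4853, 0.295 ]), array([0.479 , 0.2218]), array([0.4447, 0.2594]), array([0.5198, 0.2595])]
W stand edges [array([0.6136, 0.3014]), array([0.6146, 0.2339]), array([0.5782, 0.2684]), array([0.65  , 0.2685])]
tri TW mouth (array([0.4794, 0.2552, 0.1   ]), np.float64(0.011285739205817227)) SW (array([0.4816, 0.2596, 0.1093]), np.float64(0.002323097874639051))
tri stand SW (array([0.6156, 0.27  , 0.0746]), np.float64(0.0026577403045433064)) TW (array([0.6175, 0.2714, 0.0415]), np.float64(0.005280525401199327))
handle TW (array([0.6152, 0.2691, 0.2325]), np.float64(0.0024817849770426507)) SW (array([0.6157, 0.2714, 0.224 ]), np.float64(0.0010668432629249562))
small [0.3323 0.2674 0.01  ] [0.3328 0.2609 0.01  ] big [0.41   0.0529 0.01  ] [0.4122 0.0449 0.01  ]
```

Run:
```python
import pickle
from h import *
np.set_printoptions(precision=4,suppress=True)
d=pickle.load(open("i1.pkl","rb"));out=[]
tcp=np.array([.5966,.1526,.2979])
for n,(r,c) in(("top",(150,190)),("side",(60,260)),("wrist",(140,220))):
    I=d[n];im=cv2.resize(I["color"][r:r+130,c:c+130],(520,520),interpolation=cv2.INTER_CUBIC)
    for s in(-1,0,1):
        p=proj(I,tcp+[s*.047,0,0]);print(n,p)
        q=((p-[c,r])*4).astype(int);cv2.drawMarker(im,tuple(int(v) for v in q),(255,0,255),0,14,1)
    out.append(im)
cv2.imwrite("pics/c1.png",cv2.resize(np.hstack(out),(798,266))[:,:,::-1])
```

```text
top [262.4852 194.5261]
top [262.8679 177.394 ]
top [263.247  160.4227]
side [314.4789 120.2992]
side [330.9965 119.1327]
side [347.3318 117.979 ]
wrist [246.3609 240.4743]
wrist [317.041  240.6104]
wrist [387.7362 240.7465]
```

View pics/c1.png

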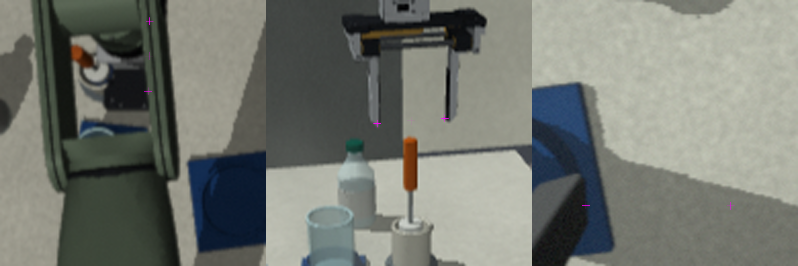

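Side camera matches the fingertips to about 1 px. All views agree on the handle top, (0.615, 0.270, 0.2265). The y of the lower objects varies by about 7 mm between views, so I will settle the beaker relative to the held brush. Moving over the handle and down now, with the jaws closing along x.

jog_arm(
  motion=[
    {"xyz":[0.95,0.15,0],"twist":[0,0,0]},
    {"xyz":[0.95,0.15,0],"twist":[0,0,0]},
    {"xyz":[0.95,0.15,0],"twist":[0,0,0]},
    {"xyz":[0.95,0.15,0],"twist":[0,0,0]},
    {"xyz":[0.95,0.15,0],"twist":[0,0,0]},
    {"xyz":[0.95,0.15,0],"twist":[0,0,0]},
    {"xyz":[0,0,0.9],"twist":[0,0,0]},
    {"xyz":[0,0,0.9],"twist":[0,0,0]},
    {"xyz":[0,0,0.9],"twist":[0,0,0]},
    {"xyz":[0,0,0.9],"twist":[0,0,0]},
    {"xyz":[0,0,0.9],"twist":[0,0,0]},
    {"xyz":[0,0,0.9],"twist":[0,0,0]},
    {"xyz":[0,0,0.9],"twist":[0,0,0]},
    {"xyz":[0,0,0],"twist":[0,0,0]},
    {"xyz":[0,0,0],"twist":[0,0,0]},
  ],
)

```text
clock: 7.92
tool_pos: [0.6152, 0.2671, 0.1727]
orientation: [0.706, 0.708, 0.0, 0.0]
contact_force: [0.3, 0.3, 0.8]
finger_gap: 0.0938
gripper_force: 0.0
```

Run:
```python
from cell import telemetry, cams
import pickle
from h import *
np.set_printoptions(precision=4,suppress=True)
d={n:cams.get_image(n) for n in ("side","wrist")}
pickle.dump(d,open("i2.pkl","wb"))
s=telemetry.read_state();print(s["tool_pos"],s["contact_force"])
for n in d:
    h=hsv(d[n]);H,S,V=h[...,0],h[...,1],h[...,2]
    for b,c,mm in blobs((H>=5)&(H<=18)&(S>190)&(V>60)): print(n,b,c,*axis(mm))
w=d["wrist"]
print(proj(w,s["tool_pos"]+[0,0,.019]),proj(w,[.6158,.27,.2265]))
a=w["color"][0:400,120:520]; b=cv2.resize(d["side"]["color"][80:210,260:390],(400,400),interpolation=cv2.INTER_CUBIC)
cv2.imwrite("pics/c2.png",np.hstack([a,b])[:,:,::-1])
```

```text
[0.6155 0.2672 0.1735] [0.4619 0.3633 0.1977]
side [328, 128, 6, 25, 144] [330.5, 139.7] [330.4637 127.9997] [330.4669 152.0001]
wrist [301, 213, 10, 30, 107] [305.4, 228.6] [306.941  212.8054] [304.2071 241.7361]
wrist [295, 261, 41, 38, 907] [315.2, 280.5] [335.1408 279.7695] [294.9354 281.2714]
[317.7128 253.1504] [318.5246 279.1551]
```

View pics/c2.png

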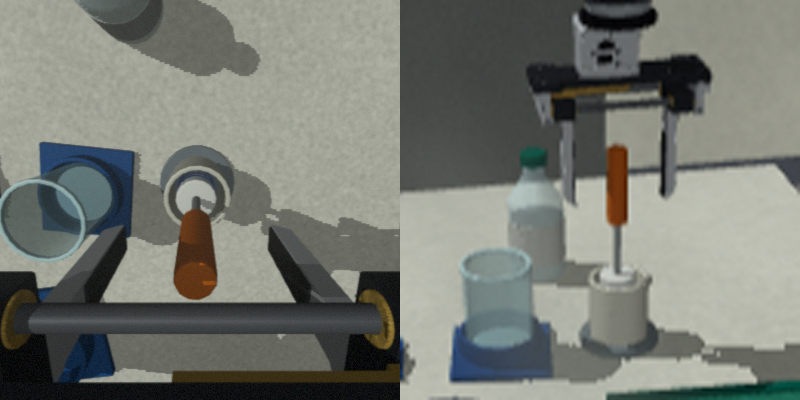

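The handle stands centred between the fingers: its end is at about (315,280) in the wrist view, against a predicted (318,279). Gripping and lifting.

jog_arm(
  motion=[
    {"xyz":[0,0,0],"twist":[0,0,0]},
    {"xyz":[0,0,0],"twist":[0,0,0]},
    {"xyz":[0,0,0],"twist":[0,0,0]},
    {"xyz":[0,0,0],"twist":[0,0,0]},
    {"xyz":[0,0,0],"twist":[0,0,0]},
    {"xyz":[0,0,-0.5],"twist":[0,0,0]},
    {"xyz":[0,0,-1],"twist":[0,0,0]},
    {"xyz":[0,0,-1],"twist":[0,0,0]},
    {"xyz":[0,0,-1],"twist":[0,0,0]},
    {"xyz":[0,0,-1],"twist":[0,0,0]},
    {"xyz":[0,0,-1],"twist":[0,0,0]},
    {"xyz":[0,0,-1],"twist":[0,0,0]},
    {"xyz":[0,0,-1],"twist":[0,0,0]},
    {"xyz":[0,0,-0.5],"twist":[0,0,0]},
    {"xyz":[0,0,0],"twist":[0,0,0]},
    {"xyz":[0,0,0],"twist":[0,0,0]},
  ],
  jaw=0,
  grip_force=30,
)

```text
clock: 10.02
tool_pos: [0.6143, 0.2668, 0.3311]
orientation: [0.706, 0.708, -0.001, -0.0]
contact_force: [0.3, 0.8, -0.3]
finger_gap: 0.0213
gripper_force: 30.0
```

Run:
```python
from cell import telemetry, cams
import pickle
from h import *
np.set_printoptions(precision=4,suppress=True)
d={n:cams.get_image(n) for n in ("side","wrist")}
pickle.dump(d,open("i3.pkl","wb"))
s=telemetry.read_state();print(s["tool_pos"],s["contact_force"],s["finger_gap"])
w=d["wrist"]
g=s["tool_pos"]+[0,0,.019]
for n in d: print(n,"grasp, end if straight, 75 mark",proj(d[n],g),proj(d[n],g-[0,0,.18]),proj(d[n],g-[0,0,.105]))
a=w["color"][50:350,120:520]; b=cv2.resize(d["side"]["color"][50:200,230:430],(400,300),interpolation=cv2.INTER_CUBIC)
cv2.imwrite("pics/c3.png",np.hstack([a,b])[:,:,::-1])
```

```text
[0.6142 0.2668 0.3308] [-0.4008  0.032  -1.2822] 0.021545739483098292
side grasp, end if straight, 75 mark [329.929   89.4052] [330.0992 144.7851] [330.0317 122.816 ]
wrist grasp, end if straight, 75 mark [317.4735 252.9998] [317.6413 185.813 ] [317.597  203.5474]
```

View pics/c3.png

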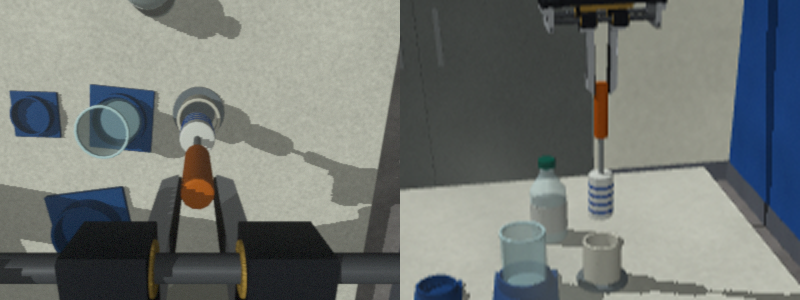

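Handle top is at side row ~92, near the fingertips. The lift began before the slow fingers had closed, so only the handle's end is held. I measure the end height, lower it back into the stand and regrip.

Run:
```python
import pickle
from h import *
np.set_printoptions(precision=4,suppress=True)
d=pickle.load(open("i3.pkl","rb"))
c=d["side"];h=hsv(c);H,S,V=h[...,0],h[...,1],h[...,2]
for b,ce,mm in blobs((H>=5)&(H<=18)&(S>190)&(V>60)): print(b,ce)
m=(H>105)&(H<125)&(S>60)&(V>40);m[:,:315]=0;m[:,345:]=0;m[:130]=0;m[165:]=0
print(blobs(m,3)and[(b,ce) for b,ce,_ in blobs(m,3)])
for z in(.35,.22,.2,.18,.16,.14,.12,.1): print(z,proj(c,[.6142,.2668,z]))
w=d["wrist"];h=hsv(w);H,S,V=h[...,0],h[...,1],h[...,2]
for b,ce,mm in blobs((H>=5)&(H<=18)&(S>190)&(V>60)): print("w",b,ce)
for z in (.33,.34,.35,.36): print(z,proj(w,[.6142,.2668,z]))
```

```text
[327, 91, 7, 28, 184] [330.1, 104.8]
[([325, 142, 12, 3, 12], [330.5, 143.5]), ([325, 147, 11, 2, 12], [329.7, 147.7]), ([325, 151, 11, 2, 12], [329.7, 151.7]), ([325, 155, 8, 2, 9], [328.2, 155.8])]
0.35 [329.9154  89.3522]
0.22 [330.0419 130.2574]
0.2 [330.0601 136.1283]
0.18 [330.0779 141.8951]
0.16 [330.0955 147.5605]
0.14 [330.1127 153.1273]
0.12 [330.1296 158.5978]
0.1 [330.1462 163.9747]
w [301, 221, 33, 37, 646] [317.0, 241.1]
0.33 [317.4459 239.6994]
0.34 [317.4269 246.0564]
0.35 [317.4057 253.1147]
0.36 [317.3821 260.9968]
```

jog_arm(
  motion=[
    {"xyz":[0,0,0.8],"twist":[0,0,0]},
    {"xyz":[0,0,0.8],"twist":[0,0,0]},
    {"xyz":[0,0,0.8],"twist":[0,0,0]},
    {"xyz":[0,0,0.8],"twist":[0,0,0]},
    {"xyz":[0,0,0.8],"twist":[0,0,0]},
    {"xyz":[0,0,0],"twist":[0,0,0]},
  ],
)

```text
clock: 10.88
tool_pos: [0.6136, 0.2666, 0.2497]
orientation: [0.706, 0.708, -0.002, -0.001]
contact_force: [-0.2, -0.3, -1.3]
finger_gap: 0.0211
gripper_force: 30.0
```

jog_arm(
  motion=[
    {"xyz":[0,0,0.8],"twist":[0,0,0]},
    {"xyz":[0,0,0.7],"twist":[0,0,0]},
    {"xyz":[0,0,0],"twist":[0,0,0]},
  ],
)

```text
clock: 11.25
tool_pos: [0.6136, 0.2666, 0.2199]
orientation: [0.706, 0.708, -0.002, -0.001]
contact_force: [-0.1, 0.4, -0.4]
finger_gap: 0.021
gripper_force: 30.0
```

jog_arm(
  motion=[
    {"xyz":[0,0,0],"twist":[0,0,0]},
    {"xyz":[0,0,0],"twist":[0,0,0]},
    {"xyz":[0,0,0],"twist":[0,0,0]},
  ],
  jaw=0.6,
)

```text
clock: 11.62
tool_pos: [0.6152, 0.2671, 0.2232]
orientation: [0.706, 0.708, 0.001, 0.0]
contact_force: [-0.4, -0.1, -0.8]
finger_gap: 0.0477
gripper_force: 0.0
```

```bash
cat > o.py <<'E'
from cell import telemetry, cams
from h import *
np.set_printoptions(precision=4,suppress=True)
def orange(ns=("side","wrist")):
    d={n:cams.get_image(n) for n in ns}
    s=telemetry.read_state();print(s["tool_pos"],s["contact_force"],s["finger_gap"],s["clock"])
    for n in d:
        h=hsv(d[n]);H,S,V=h[...,0],h[...,1],h[...,2]
        for b,c,mm in blobs((H>=5)&(H<=18)&(S>190)&(V>60)): print(n,b,c)
    return d,s
E
python3 -c "from o import *; orange()"
```

```text
[0.615  0.267  0.2228] [-0.2249 -1.0948  0.3151] 0.054753623190887786 11.725
side [327, 128, 6, 25, 145] [329.5, 139.8]
wrist [300, 224, 30, 18, 318] [314.3, 231.8]
```

jog_arm(
  motion=[
    {"xyz":[0,0,0.9],"twist":[0,0,0]},
    {"xyz":[0,0,0.9],"twist":[0,0,0]},
    {"xyz":[0,0,0.8],"twist":[0,0,0]},
    {"xyz":[0,0,0],"twist":[0,0,0]},
  ],
)

```text
clock: 12.22
tool_pos: [0.6129, 0.2664, 0.1669]
orientation: [0.706, 0.708, -0.002, -0.001]
contact_force: [0.1, -0.6, 0.8]
finger_gap: 0.0562
gripper_force: 0.0
```

jog_arm(
  motion=[
    {"xyz":[0,0,0],"twist":[0,0,0]},
    {"xyz":[0,0,0],"twist":[0,0,0]},
    {"xyz":[0,0,0],"twist":[0,0,0]},
    {"xyz":[0,0,0],"twist":[0,0,0]},
    {"xyz":[0,0,0],"twist":[0,0,0]},
    {"xyz":[0,0,0],"twist":[0,0,0]},
  ],
  jaw=0,
  grip_force=35,
)

```text
clock: 12.98
tool_pos: [0.615, 0.267, 0.1707]
orientation: [0.706, 0.708, 0.0, 0.0]
contact_force: [-0.4, -0.6, 1.7]
finger_gap: 0.0221
gripper_force: 35.0
```

jog_arm(
  motion=[
    {"xyz":[0,0,-0.5],"twist":[0,0,0]},
    {"xyz":[0,0,-1],"twist":[0,0,0]},
    {"xyz":[0,0,-1],"twist":[0,0,0]},
    {"xyz":[0,0,-1],"twist":[0,0,0]},
    {"xyz":[0,0,-1],"twist":[0,0,0]},
    {"xyz":[0,0,-1],"twist":[0,0,0]},
    {"xyz":[0,0,-1],"twist":[0,0,0]},
    {"xyz":[0,0,-1],"twist":[0,0,0]},
    {"xyz":[0,0,-0.5],"twist":[0,0,0]},
    {"xyz":[0,0,0],"twist":[0,0,0]},
    {"xyz":[0,0,0],"twist":[0,0,0]},
  ],
)

```text
clock: 14.35
tool_pos: [0.6143, 0.2668, 0.3291]
orientation: [0.706, 0.708, -0.001, -0.0]
contact_force: [-0.3, 0.6, -0.5]
finger_gap: 0.0211
gripper_force: 35.0
```

Run:
```python
from o import *
import pickle
d,s=orange()
pickle.dump(d,open("i4.pkl","wb"))
g=s["tool_pos"]+[0,0,.019]
for n in d:
    c=d[n];print(n,"straight: end",proj(c,g-[0,0,.18]),"75",proj(c,g-[0,0,.105]),"135",proj(c,g-[0,0,.045]),"220",proj(c,g+[0,0,.04]))
    h=hsv(c);H,S,V=h[...,0],h[...,1],h[...,2]
    if n=="side":
        m=(H>105)&(H<125)&(S>60)&(V>40);m[:,:315]=0;m[:,345:]=0;m[:110]=0;m[165:]=0
    else:
        m=(H>105)&(H<125)&(S>60)&(V>40);m[:,:290]=0;m[:,345:]=0;m[240:]=0
    print([(b,ce) for b,ce,_ in blobs(m,3)])
a=cv2.resize(d["wrist"]["color"][80:330,200:400],(480,600),interpolation=cv2.INTER_CUBIC)
cv2.imwrite("pics/c4.png",a[:,:,::-1])
```

```text
[0.6142 0.2668 0.3288] [ 0.5546 -0.8373 -0.5042] 0.021320699702857698 14.45
side [327, 77, 7, 28, 172] [330.4, 90.9]
wrist [296, 227, 44, 76, 1725] [315.3, 274.9]
side straight: end [330.1007 145.3532] 75 [330.0333 123.4235] 135 [329.976  104.7694] 220 [329.889   76.4716]
[([324, 129, 13, 3, 14], [329.6, 130.7]), ([324, 133, 13, 4, 14], [329.6, 135.1]), ([325, 139, 8, 2, 8], [328.5, 139.8]), ([325, 143, 11, 2, 11], [330.0, 143.6])]
wrist straight: end [317.6401 185.8146] 75 [317.5964 203.5484] 135 [317.5407 226.191 ] 220 [317.3808 291.1381]
[([299, 168, 36, 20, 229], [316.1, 175.3])]
```

View pics/c4.png

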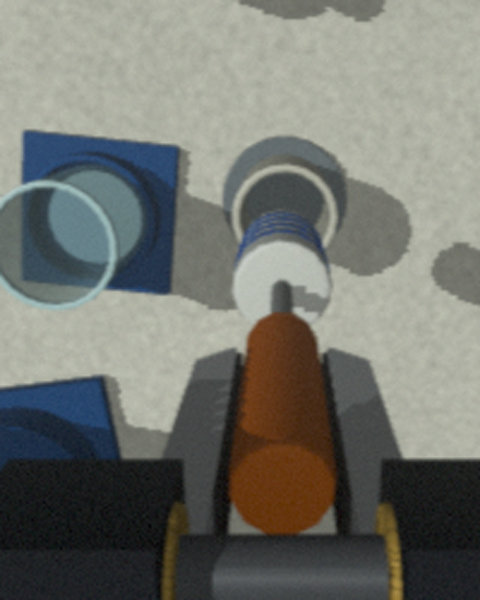

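Held firmly: side rows 77–105 match a straight brush (76.5 and 104.8), and the lower end is at z ≈ 0.168. Wrist rows run about 5 px low even on the held brush. That explains the 7 mm y-disagreement, so the top and side positions stand. Moving over the beaker.

jog_arm(
  motion=[
    {"xyz":[-0.13,-0.95,0],"twist":[0,0,0]},
    {"xyz":[-0.13,-0.95,0],"twist":[0,0,0]},
    {"xyz":[-0.13,-0.95,0],"twist":[0,0,0]},
    {"xyz":[-0.13,-0.95,0],"twist":[0,0,0]},
    {"xyz":[-0.13,-0.95,0],"twist":[0,0,0]},
    {"xyz":[-0.13,-0.95,0],"twist":[0,0,0]},
    {"xyz":[-0.13,-0.95,0],"twist":[0,0,0]},
    {"xyz":[0,0,1],"twist":[0,0,0]},
    {"xyz":[0,0,1],"twist":[0,0,0]},
    {"xyz":[0,0,0],"twist":[0,0,0]},
    {"xyz":[0,0,0],"twist":[0,0,0]},
  ],
)

```text
clock: 15.82
tool_pos: [0.482, 0.2485, 0.2907]
orientation: [0.706, 0.708, 0.0, 0.0]
contact_force: [0.1, 0.2, -0.1]
finger_gap: 0.0218
gripper_force: 35.0
```

Run:
```python
from o import *
import pickle
d,s=orange()
pickle.dump(d,open("i5.pkl","wb"))
g=s["tool_pos"]+[0,0,.019]
for n in d: print(n,proj(d[n],g-[0,0,.18]),proj(d[n],[.481,.247,.115]))
a=cv2.resize(d["wrist"]["color"][100:300,200:400],(400,400),interpolation=cv2.INTER_CUBIC)
b=cv2.resize(d["side"]["color"][120:220,240:340],(400,400),interpolation=cv2.INTER_CUBIC)
cv2.imwrite("pics/c5.png",np.hstack([a,b])[:,:,::-1])
```

```text
[0.4824 0.2487 0.2913] [-0.1041 -0.2891 -0.3032] 0.02203870683579804 15.925
side [284, 94, 8, 26, 145] [287.6, 105.2]
wrist [307, 220, 6, 7, 17] [308.9, 223.3]
wrist [296, 228, 44, 75, 1782] [315.4, 274.7]
side [291.103  161.4554] [290.9976 165.9541]
wrist [317.2384 185.9653] [316.0956 184.5319]
```

View pics/c5.png

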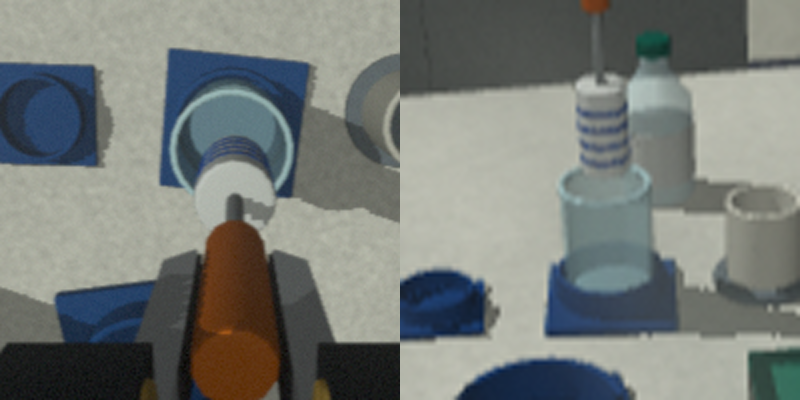

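Side view: the brush is centred over the mouth in x (columns 291 and 291). In the wrist view the mouth centre (316,173.5) lies about 10 px towards +y of the head's end. I use the stand view to decide how much of that is real.

Run:
```python
import pickle
from h import *
np.set_printoptions(precision=4,suppress=True)
d4=pickle.load(open("i4.pkl","rb"))["wrist"];d5=pickle.load(open("i5.pkl","rb"))["wrist"];W=pickle.load(open("i1.pkl","rb"))["wrist"]
print("i4 stand",plane(d4,318,168.7,.08),"end arc",plane(d4,317.5,167.5,.168),"disc",plane(d4,317.5,198,.243),"mouth",plane(d4,222.5,181.5,.115))
print("i5 mouth",plane(d5,316,173.5,.115),"end arc",plane(d5,317,167,.130),"disc",plane(d5,317,197.5,.205))
# side-view check of head end / rings
S=pickle.load(open("i5.pkl","rb"))["side"];h=hsv(S);H,Sa,V=h[...,0],h[...,1],h[...,2]
m=(H>105)&(H<125)&(Sa>60)&(V>40);m[:,:280]=0;m[:,302:]=0;m[:140]=0;m[166:]=0
print([(b,c) for b,c,_ in blobs(m,3)])
for y in(.238,.2487,.26): print(y,[proj(S,[.4824,y,z]) for z in(.315,.13,.205)])
```

```text
i4 stand [0.6147 0.2726 0.08  ] end arc [0.614  0.2889 0.168 ] disc [0.6141 0.2723 0.243 ] mouth [0.4829 0.2605 0.115 ]
i5 mouth [0.4809 0.261  0.115 ] end arc [0.4821 0.2715 0.13  ] disc [0.482  0.2547 0.205 ]
[([284, 146, 13, 3, 14], [290.4, 147.6]), ([292, 151, 5, 2, 5], [294.0, 151.6]), ([293, 160, 3, 1, 3], [294.0, 160.0])]
0.238 [array([287.7161, 106.5457]), array([291.3973, 162.9816]), array([289.9811, 141.2705])]
0.2487 [array([287.4321, 105.4464]), array([291.1085, 161.5407]), array([289.6935, 139.9518])]
0.26 [array([287.1372, 104.3052]), array([290.8082, 160.0427]), array([289.3947, 138.5817])]
```

The mouth is really about 9 mm to +y of the brush end; I shift 8 mm and go down.

jog_arm(
  motion=[
    {"xyz":[0.4,0,0],"twist":[0,0,0]},
    {"xyz":[0,0,0.8],"twist":[0,0,0]},
    {"xyz":[0,0,0.8],"twist":[0,0,0]},
    {"xyz":[0,0,0.8],"twist":[0,0,0]},
    {"xyz":[0,0,0],"twist":[0,0,0]},
  ],
)

```text
clock: 16.55
tool_pos: [0.4802, 0.2559, 0.2395]
orientation: [0.706, 0.708, -0.002, -0.001]
contact_force: [-0.1, 0.2, -0.7]
finger_gap: 0.0217
gripper_force: 35.0
```

jog_arm(
  motion=[
    {"xyz":[0,0,0.8],"twist":[0,0,0]},
    {"xyz":[0,0,0.8],"twist":[0,0,0]},
    {"xyz":[0,0,0.8],"twist":[0,0,0]},
    {"xyz":[0,0,0.4],"twist":[0,0,0]},
    {"xyz":[0,0,0],"twist":[0,0,0]},
    {"xyz":[0,0,0],"twist":[0,0,0]},
  ],
)

```text
clock: 17.3
tool_pos: [0.4823, 0.2566, 0.1868]
orientation: [0.706, 0.708, 0.001, 0.0]
contact_force: [-0.2, -0.2, -0.3]
finger_gap: 0.0217
gripper_force: 35.0
```

Run:
```python
from o import *
d,s=orange()
g=s["tool_pos"]+[0,0,.019]
c=d["side"];print(proj(c,g+[0,0,.04]),proj(c,g-[0,0,.045]))
a=cv2.resize(d["wrist"]["color"][100:300,200:400],(400,400),interpolation=cv2.INTER_CUBIC)
b=cv2.resize(c["color"][120:220,240:340],(400,400),interpolation=cv2.INTER_CUBIC)
cv2.imwrite("pics/c6.png",np.hstack([a,b])[:,:,::-1])
```

```text
[0.4824 0.2567 0.1871] [-0.9362 -0.1591  0.2493] 0.02151848702536767 17.4
wrist [296, 216, 44, 87, 1971] [315.5, 271.3]
[288.6508 126.5689] [290.3073 151.747 ]
```

View pics/c6.png

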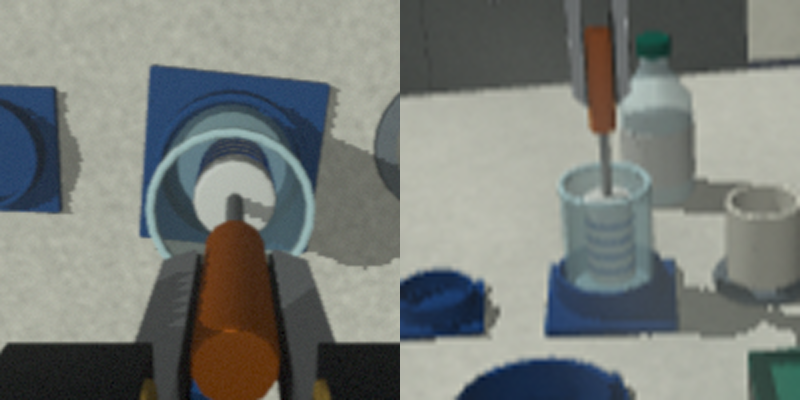

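The brush is inside the beaker, well centred and free of the wall (wrist (317,197), side column 291), and its end is about 10 mm above the bottom. That was my last viewing; the rest is by numbers. Going down to light contact.

jog_arm(
  motion=[
    {"xyz":[0,0,0.4],"twist":[0,0,0]},
    {"xyz":[0,0,0.15],"twist":[0,0,0]},
    {"xyz":[0,0,0],"twist":[0,0,0]},
    {"xyz":[0,0,0],"twist":[0,0,0]},
  ],
)

```text
clock: 17.9
tool_pos: [0.4818, 0.2566, 0.1766]
orientation: [0.706, 0.708, 0.0, -0.0]
contact_force: [-1.7, -0.0, 6.0]
finger_gap: 0.0216
gripper_force: 35.0
```

Bottom touched at 6 N. Stroke of 96 mm brings the end to about z = 0.112, at the rim.

jog_arm(
  motion=[
    {"xyz":[0,0,-0.96],"twist":[0,0,0]},
    {"xyz":[0,0,-0.96],"twist":[0,0,0]},
    {"xyz":[0,0,-0.96],"twist":[0,0,0]},
    {"xyz":[0,0,-0.96],"twist":[0,0,0]},
    {"xyz":[0,0,-0.96],"twist":[0,0,0]},
    {"xyz":[0,0,0],"twist":[0,0,0]},
    {"xyz":[0,0,0],"twist":[0,0,0]},
  ],
)

```text
clock: 18.77
tool_pos: [0.4812, 0.2563, 0.2701]
orientation: [0.706, 0.708, -0.001, -0.0]
contact_force: [-0.5, 0.9, -1.3]
finger_gap: 0.0218
gripper_force: 35.0
```

jog_arm(
  motion=[
    {"xyz":[0,0,0.96],"twist":[0,0,0]},
    {"xyz":[0,0,0.96],"twist":[0,0,0]},
    {"xyz":[0,0,0.96],"twist":[0,0,0]},
    {"xyz":[0,0,0.96],"twist":[0,0,0]},
    {"xyz":[0,0,0.76],"twist":[0,0,0]},
    {"xyz":[0,0,0.2],"twist":[0,0,0]},
    {"xyz":[0,0,0],"twist":[0,0,0]},
    {"xyz":[0,0,0],"twist":[0,0,0]},
  ],
)

```text
clock: 19.77
tool_pos: [0.4811, 0.2563, 0.1757]
orientation: [0.706, 0.708, -0.001, -0.0]
contact_force: [-2.2, -1.5, 5.1]
finger_gap: 0.0218
gripper_force: 35.0
```

jog_arm(
  motion=[
    {"xyz":[0,0,-0.96],"twist":[0,0,0]},
    {"xyz":[0,0,-0.96],"twist":[0,0,0]},
    {"xyz":[0,0,-0.96],"twist":[0,0,0]},
    {"xyz":[0,0,-0.96],"twist":[0,0,0]},
    {"xyz":[0,0,-0.96],"twist":[0,0,0]},
    {"xyz":[0,0,0],"twist":[0,0,0]},
    {"xyz":[0,0,0],"twist":[0,0,0]},
  ],
)

```text
clock: 20.65
tool_pos: [0.4813, 0.2563, 0.27]
orientation: [0.706, 0.708, -0.001, -0.0]
contact_force: [-0.3, -0.1, -0.5]
finger_gap: 0.0218
gripper_force: 35.0
```

jog_arm(
  motion=[
    {"xyz":[0,0,0.96],"twist":[0,0,0]},
    {"xyz":[0,0,0.96],"twist":[0,0,0]},
    {"xyz":[0,0,0.96],"twist":[0,0,0]},
    {"xyz":[0,0,0.96],"twist":[0,0,0]},
    {"xyz":[0,0,0.76],"twist":[0,0,0]},
    {"xyz":[0,0,0.2],"twist":[0,0,0]},
    {"xyz":[0,0,0],"twist":[0,0,0]},
    {"xyz":[0,0,0],"twist":[0,0,0]},
  ],
)

```text
clock: 21.65
tool_pos: [0.4817, 0.2565, 0.175]
orientation: [0.706, 0.708, -0.0, -0.0]
contact_force: [0.5, -0.8, -1.5]
finger_gap: 0.0217
gripper_force: 35.0
```

jog_arm(
  motion=[
    {"xyz":[0,0,-0.96],"twist":[0,0,0]},
    {"xyz":[0,0,-0.96],"twist":[0,0,0]},
    {"xyz":[0,0,-0.96],"twist":[0,0,0]},
    {"xyz":[0,0,-0.96],"twist":[0,0,0]},
    {"xyz":[0,0,-0.96],"twist":[0,0,0]},
    {"xyz":[0,0,0],"twist":[0,0,0]},
    {"xyz":[0,0,0],"twist":[0,0,0]},
  ],
)

```text
clock: 22.52
tool_pos: [0.4813, 0.2563, 0.2703]
orientation: [0.706, 0.708, -0.001, -0.0]
contact_force: [0.8, 0.6, -0.3]
finger_gap: 0.0211
gripper_force: 35.0
```

Three strokes done. Up and over to the stand.

jog_arm(
  motion=[
    {"xyz":[0,0,-0.9],"twist":[0,0,0]},
    {"xyz":[0,0,-0.9],"twist":[0,0,0]},
    {"xyz":[0,0,-0.9],"twist":[0,0,0]},
    {"xyz":[0.09,0.95,0],"twist":[0,0,0]},
    {"xyz":[0.09,0.95,0],"twist":[0,0,0]},
    {"xyz":[0.09,0.95,0],"twist":[0,0,0]},
    {"xyz":[0.09,0.95,0],"twist":[0,0,0]},
    {"xyz":[0.09,0.95,0],"twist":[0,0,0]},
    {"xyz":[0.09,0.95,0],"twist":[0,0,0]},
    {"xyz":[0.09,0.95,0],"twist":[0,0,0]},
    {"xyz":[0,0,0],"twist":[0,0,0]},
    {"xyz":[0,0,0],"twist":[0,0,0]},
  ],
)

```text
clock: 24.02
tool_pos: [0.6144, 0.2694, 0.3258]
orientation: [0.706, 0.708, 0.0, -0.0]
contact_force: [-0.4, 0.1, -0.9]
finger_gap: 0.0216
gripper_force: 35.0
```

Run:
```python
from o import *
import pickle
d,s=orange(); pickle.dump(d,open("i6.pkl","wb"))
d4=pickle.load(open("i4.pkl","rb"))
g=s["tool_pos"]+[0,0,.019]
c=d["side"];print("220,135",proj(c,g+[0,0,.04]),proj(c,g-[0,0,.045]))
def rings(w):
    h=hsv(w);H,S,V=h[...,0],h[...,1],h[...,2];m=(H>105)&(H<125)&(S>60)&(V>40);m[:,:290]=0;m[:,345:]=0;m[:120]=0;m[220:]=0
    return [(b,ce) for b,ce,_ in blobs(m,3)]
def disc(w):
    h=hsv(w);S,V=h[...,1],h[...,2]; m=(V>185)&(S<30);m[:,:295]=0;m[:,340:]=0;m[:160]=0;m[230:]=0
    return [(b,ce) for b,ce,_ in blobs(m,40)]
print("i4",rings(d4["wrist"]),disc(d4["wrist"])); print("now",rings(d["wrist"]),disc(d["wrist"]))
hs=hsv(c);H,S,V=hs[...,0],hs[...,1],hs[...,2];m=(H>105)&(H<125)&(S>60)&(V>40);m[:,:315]=0;m[:,345:]=0;m[:110]=0;m[170:]=0
print([(b,ce) for b,ce,_ in blobs(m,3)])
```

```text
[0.6142 0.2695 0.3259] [-0.1579  0.68   -0.9882] 0.02165383280615319 24.125
side [327, 77, 7, 29, 178] [330.3, 91.3]
wrist [295, 228, 45, 75, 1859] [315.6, 275.2]
220,135 [329.7097  77.291 ] [329.8035 105.4602]
i4 [([299, 168, 36, 20, 229], [316.1, 175.3])] [([298, 181, 37, 33, 648], [312.9, 194.3])]
now [([299, 168, 37, 20, 227], [316.2, 175.6])] [([298, 181, 37, 33, 643], [313.1, 194.6])]
[([324, 129, 12, 4, 13], [329.1, 131.2]), ([324, 133, 9, 4, 10], [327.6, 135.3]), ([334, 134, 3, 2, 4], [335.2, 134.8]), ([325, 138, 12, 3, 12], [330.5, 139.5]), ([325, 142, 12, 3, 12], [330.5, 143.5])]
```

The brush sits in the grip as before. Lowering into the stand.

jog_arm(
  motion=[
    {"xyz":[0,0,0.9],"twist":[0,0,0]},
    {"xyz":[0,0,0.9],"twist":[0,0,0]},
    {"xyz":[0,0,0.9],"twist":[0,0,0]},
    {"xyz":[0,0,0.9],"twist":[0,0,0]},
    {"xyz":[0,0,0.9],"twist":[0,0,0]},
    {"xyz":[0,0,0.7],"twist":[0,0,0]},
    {"xyz":[0,0,0],"twist":[0,0,0]},
  ],
)

```text
clock: 25.0
tool_pos: [0.6138, 0.2691, 0.2192]
orientation: [0.706, 0.708, -0.002, -0.001]
contact_force: [0.4, -0.2, -0.8]
finger_gap: 0.0215
gripper_force: 35.0
```

jog_arm(
  motion=[
    {"xyz":[0,0,0.8],"twist":[0,0,0]},
    {"xyz":[0,0,0.8],"twist":[0,0,0]},
    {"xyz":[0,0,0.5],"twist":[0,0,0]},
    {"xyz":[0,0,0.3],"twist":[0,0,0]},
    {"xyz":[0,0,0],"twist":[0,0,0]},
    {"xyz":[0,0,0],"twist":[0,0,0]},
  ],
)

```text
clock: 25.75
tool_pos: [0.6152, 0.2695, 0.1739]
orientation: [0.706, 0.708, 0.001, 0.0]
contact_force: [0.8, 0.3, -0.6]
finger_gap: 0.0215
gripper_force: 35.0
```

jog_arm(
  motion=[
    {"xyz":[0,0,0.1],"twist":[0,0,0]},
    {"xyz":[0,0,0],"twist":[0,0,0]},
    {"xyz":[0,0,0],"twist":[0,0,0]},
    {"xyz":[0,0,0],"twist":[0,0,0]},
    {"xyz":[0,0,0],"twist":[0,0,0]},
    {"xyz":[0,0,0],"twist":[0,0,0]},
    {"xyz":[0,0,-0.9],"twist":[0,0,0]},
    {"xyz":[0,0,-0.9],"twist":[0,0,0]},
    {"xyz":[0,0,-0.9],"twist":[0,0,0]},
    {"xyz":[0,0,-0.9],"twist":[0,0,0]},
    {"xyz":[0,0,-0.9],"twist":[0,0,0]},
    {"xyz":[0,0,-0.9],"twist":[0,0,0]},
    {"xyz":[0,0,-0.9],"twist":[0,0,0]},
    {"xyz":[0,0,0],"twist":[0,0,0]},
  ],
  jaw=0.85,
)

```text
clock: 27.5
tool_pos: [0.6158, 0.2697, 0.2999]
orientation: [0.706, 0.708, 0.002, 0.001]
contact_force: [0.7, 0.7, 1.2]
finger_gap: 0.0796
gripper_force: 0.0
```

```bash
python3 -c "from o import *; orange()"
```

```text
[0.6147 0.2693 0.297 ] [-0.2273  0.1999 -0.8602] 0.08032690669517718 27.6
side [328, 127, 6, 25, 146] [330.5, 139.2]
wrist [307, 194, 21, 21, 312] [317.1, 203.8]
```

Brush is standing in its stand (side rows 127–152, as at the start). Now to the cooler: bar middle at (0.491, −0.180, 0.130), 240 mm from the measured hinge at (0.731, −0.188), as it must be. I will approach pitched 45° forward so the rising plate stays clear of the gripper body.

jog_arm(
  motion=[
    {"xyz":[-1,-0.39,0],"twist":[0,0,0]},
    {"xyz":[-1,-0.39,0],"twist":[0,0,0]},
    {"xyz":[-1,-0.39,0],"twist":[0,0,0]},
    {"xyz":[-1,-0.39,0],"twist":[0,0,0]},
    {"xyz":[-1,-0.39,0],"twist":[0,0,0]},
    {"xyz":[-1,-0.39,0],"twist":[0,0,0]},
    {"xyz":[-1,-0.39,0],"twist":[0,0,0]},
    {"xyz":[-1,-0.39,0],"twist":[0,0,0]},
    {"xyz":[-1,-0.39,0],"twist":[0,0,0]},
    {"xyz":[-1,-0.39,0],"twist":[0,0,0]},
    {"xyz":[-1,-0.39,0],"twist":[0,0,0]},
    {"xyz":[-1,-0.39,0],"twist":[0,0,0]},
    {"xyz":[-1,-0.39,0],"twist":[0,0,0]},
    {"xyz":[-1,-0.39,0],"twist":[0,0,0]},
    {"xyz":[-1,-0.39,0],"twist":[0,0,0]},
    {"xyz":[-1,-0.39,0],"twist":[0,0,0]},
    {"xyz":[-1,-0.39,0],"twist":[0,0,0]},
    {"xyz":[-1,-0.39,0],"twist":[0,0,0]},
    {"xyz":[-1,-0.39,0],"twist":[0,0,0]},
    {"xyz":[-1,-0.39,0],"twist":[0,0,0]},
  ],
  jaw=0.53,
)

```text
clock: 30.1
tool_pos: [0.4588, -0.1321, 0.2973]
orientation: [0.706, 0.708, 0.0, 0.0]
contact_force: [0.4, -1.1, -0.1]
finger_gap: 0.0504
gripper_force: 0.0
```

jog_arm(
  motion=[
    {"xyz":[-0.8,-0.3,0],"twist":[0,0,0]},
    {"xyz":[-0.8,-0.3,0],"twist":[0,0,0]},
    {"xyz":[-0.8,-0.3,0],"twist":[0,0,0]},
    {"xyz":[0,0,0],"twist":[-0.105,0,0]},
    {"xyz":[0,0,0],"twist":[-0.105,0,0]},
    {"xyz":[0,0,0],"twist":[-0.105,0,0]},
    {"xyz":[0,0,0],"twist":[-0.105,0,0]},
    {"xyz":[0,0,0],"twist":[-0.105,0,0]},
    {"xyz":[0,0,0],"twist":[0,0,0]},
    {"xyz":[0,0,0],"twist":[0,0,0]},
  ],
)

```text
clock: 31.35
tool_pos: [0.442, -0.1801, 0.2989]
orientation: [0.652, 0.654, 0.271, 0.272]
contact_force: [-0.3, 0.4, 0.3]
finger_gap: 0.0499
gripper_force: 0.0
```

```bash
cat > rel.py <<'E'
from o import *
s=telemetry.read_state();R=Ro.from_quat(s["orientation"]).as_matrix()
print(s["joints"],s["tool_pos"],s["contact_force"]);print(R)
E
python3 - <<'E'
from rel import *
g=s["tool_pos"]-.019*R[:,2]
print("units to bar",R.T@(np.array([.491,-.180,.130])-g)/.02)
t=cams.get_image("top");h=hsv(t);H,S,V=h[...,0],h[...,1],h[...,2]
m=(H>70)&(H<90)&(S>150);m[:,:330]=0;m[:,430:]=0;m[:130]=0;m[230:]=0
for b,c,mm in blobs(m): print(b,c)
w=cams.get_image("wrist");print("bar ends pred",proj(w,[.493,-.12,.13]),proj(w,[.489,-.24,.13]),proj(w,[.491,-.18,.13]))
for c in range(200,440,30): print(c,)if 0 else None
import pickle;pickle.dump((t,w,s),open("i7.pkl","wb"))
E
```

```text
[-1.059  -0.5462  2.1921  0.7386  1.16   -1.2497] [ 0.442  -0.1801  0.2989] [-0.3037  0.4392  0.2958]
[[-0.0015  0.7059  0.7083]
 [ 1.      0.0027 -0.0005]
 [-0.0023  0.7083 -0.7059]]
units to bar [ 0.0199 -4.252   8.6437]
[336, 143, 86, 78, 4805] [378.2, 175.3]
bar ends pred [242.4329 134.6193] [245.9076 234.8415] [244.2437 186.8489]
```

Run:
```python
import pickle
from h import *
t,w,s=pickle.load(open("i7.pkl","rb"))
for r in(155,185,215): print(r,[tuple(int(x) for x in p) for p in w["color"][r,224:268:2]])
print([proj(w,[.491+dx,-.18,.13]).round(1).tolist() for dx in(-.01,0,.01)])
```

```text
155 [(138, 141, 129), (137, 141, 130), (136, 138, 126), (106, 117, 105), (34, 75, 65), (31, 75, 63), (34, 77, 65), (78, 91, 86), (111, 115, 111), (114, 120, 117), (112, 117, 114), (99, 104, 101), (98, 102, 95), (134, 137, 124), (136, 139, 125), (136, 137, 126), (150, 153, 140), (145, 148, 135), (144, 146, 132), (195, 197, 179), (200, 202, 182), (199, 203, 183)]
185 [(134, 136, 125), (134, 137, 126), (134, 137, 126), (119, 129, 116), (41, 79, 68), (34, 78, 65), (31, 76, 65), (58, 85, 75), (109, 113, 110), (113, 119, 115), (113, 121, 115), (103, 106, 105), (90, 96, 90), (133, 133, 123), (136, 139, 127), (134, 136, 123), (135, 139, 124), (134, 138, 125), (137, 139, 127), (136, 139, 127), (134, 137, 126), (137, 139, 129)]
215 [(141, 143, 134), (135, 137, 128), (142, 143, 132), (193, 196, 180), (91, 112, 99), (31, 76, 66), (66, 95, 86), (69, 96, 87), (143, 152, 146), (182, 188, 183), (191, 200, 196), (166, 175, 171), (98, 105, 100), (123, 125, 114), (135, 135, 124), (133, 136, 124), (138, 138, 127), (133, 135, 122), (135, 137, 123), (134, 138, 125), (136, 139, 126), (132, 134, 123)]
[[236.6, 188.2], [244.2, 186.8], [251.6, 185.5]]
```

jog_arm(
  motion=[
    {"xyz":[0,0,0.9],"twist":[0,0,0]},
    {"xyz":[0,0,0.9],"twist":[0,0,0]},
    {"xyz":[0,0,0.9],"twist":[0,0,0]},
    {"xyz":[0,0,0.9],"twist":[0,0,0]},
    {"xyz":[0,-0.9,0.9],"twist":[0,0,0]},
    {"xyz":[0,-0.9,0.9],"twist":[0,0,0]},
    {"xyz":[0,-0.8,0.4],"twist":[0,0,0]},
    {"xyz":[0,-0.8,0.3],"twist":[0,0,0]},
    {"xyz":[0,-0.8,0.3],"twist":[0,0,0]},
    {"xyz":[0,0,0],"twist":[0,0,0]},
    {"xyz":[0,0,0],"twist":[0,0,0]},
  ],
)

```text
clock: 32.83
tool_pos: [0.4744, -0.1794, 0.1487]
orientation: [0.651, 0.654, 0.272, 0.272]
contact_force: [0.7, 0.3, -0.2]
finger_gap: 0.0499
gripper_force: 0.0
```

Run:
```python
from rel import *
g=s["tool_pos"]-.019*R[:,2]
print("units to bar",R.T@(np.array([.491,-.180,.130])-g)/.02)
w=cams.get_image("wrist");p=proj(w,[.491,-.18,.13]);print(p,[proj(w,[.491+dx,-.18,.13]).round(1).tolist() for dx in(-.01,.01)])
c,r=p.round().astype(int)
for q in(r-40,r,r+25): print(q,c-30,[int(x.mean()) for x in w["color"][min(q,399),c-30:c+31]])
```

```text
[-0.9578 -0.222   2.3309  0.9717  0.7805 -1.5961] [ 0.4744 -0.1794  0.1487] [ 0.7096  0.2549 -0.2337]
[[-0.0036  0.7049  0.7093]
 [ 1.      0.0036  0.0015]
 [-0.0014  0.7093 -0.7049]]
units to bar [-0.0317 -0.0799  2.1988]
[315.4305 227.223 ] [[305.7, 230.7], [324.6, 223.9]]
187 285 [54, 56, 50, 58, 54, 55, 58, 52, 78, 112, 128, 132, 133, 132, 130, 133, 132, 132, 131, 132, 131, 133, 125, 104, 94, 100, 105, 109, 110, 114, 116, 119, 115, 114, 114, 114, 106, 105, 99, 120, 164, 192, 195, 197, 195, 193, 194, 195, 194, 193, 197, 195, 195, 196, 196, 195, 195, 196, 195, 197, 196]
227 285 [56, 52, 50, 51, 50, 48, 47, 66, 101, 130, 131, 133, 134, 132, 131, 133, 134, 129, 134, 132, 130, 120, 98, 95, 101, 104, 110, 110, 115, 118, 114, 113, 115, 112, 108, 104, 98, 99, 114, 132, 134, 131, 132, 132, 132, 131, 133, 130, 133, 131, 132, 132, 134, 132, 132, 131, 135, 132, 130, 134, 132]
252 285 [50, 51, 49, 55, 47, 55, 56, 86, 118, 131, 130, 131, 132, 131, 127, 130, 130, 131, 133, 130, 123, 105, 96, 99, 100, 107, 109, 113, 112, 115, 114, 110, 112, 107, 103, 98, 100, 117, 129, 134, 133, 130, 132, 130, 133, 130, 131, 133, 133, 130, 129, 134, 133, 131, 131, 131, 130, 130, 133, 130, 132]
```

The bar is seen at columns 307–322 (centre 314.5), against 315.4 predicted: aligned between the fingers. Going in and closing.

jog_arm(
  motion=[
    {"xyz":[0,-0.08,0.8],"twist":[0,0,0]},
    {"xyz":[0,0,0.8],"twist":[0,0,0]},
    {"xyz":[0,0,0.6],"twist":[0,0,0]},
    {"xyz":[0,0,0],"twist":[0,0,0]},
    {"xyz":[0,0,0],"twist":[0,0,0]},
  ],
)

```text
clock: 33.5
tool_pos: [0.5035, -0.1792, 0.1161]
orientation: [0.652, 0.654, 0.272, 0.272]
contact_force: [0.6, -0.0, 0.0]
finger_gap: 0.0499
gripper_force: 0.0
```

jog_arm(
  motion=[
    {"xyz":[0,0,0],"twist":[0,0,0]},
    {"xyz":[0,0,0],"twist":[0,0,0]},
    {"xyz":[0,0,0],"twist":[0,0,0]},
    {"xyz":[0,0,0],"twist":[0,0,0]},
    {"xyz":[0,0,0],"twist":[0,0,0]},
    {"xyz":[0,0,0],"twist":[0,0,0]},
    {"xyz":[0,0,0],"twist":[0,0,0]},
  ],
  jaw=0,
  grip_force=35,
)

```text
clock: 34.38
tool_pos: [0.5043, -0.179, 0.1167]
orientation: [0.652, 0.653, 0.273, 0.272]
contact_force: [5.0, 2.5, 2.4]
finger_gap: 0.0112
gripper_force: 34.9
```

Run:
```python
from rel import *
g=s["tool_pos"]-.019*R[:,2];print("grasp",g,s["finger_gap"])
yaw=np.deg2rad(-2);f=np.array([np.cos(yaw),np.sin(yaw),0]);b0=np.array([.491,-.180,.130]);hinge=b0+.24*f
off=g-b0
prev=0
for a in np.arange(0,61,4):
    t=np.deg2rad(a);b=hinge+.24*(-np.cos(t)*f+np.array([0,0,np.sin(t)]))
    if a: print(a,np.round(R.T@(b-pb)/.02,3))
    pb=b
```

```text
[-0.8774 -0.0731  2.2999  1.0964  0.6634 -1.6974] [ 0.5043 -0.179   0.1167] [5.0309 2.5056 2.3983]
[[-0.002   0.7035  0.7107]
 [ 1.      0.0009  0.0019]
 [ 0.0008  0.7107 -0.7035]]
grasp [ 0.4908 -0.1791  0.13  ] 0.01119598013718649
4 [-0.     0.615 -0.568]
8 [-0.003  0.654 -0.524]
12 [-0.005  0.688 -0.477]
16 [-0.007  0.72  -0.428]
20 [-0.009  0.748 -0.377]
24 [-0.011  0.773 -0.324]
28 [-0.013  0.793 -0.269]
32 [-0.015  0.81  -0.213]
36 [-0.017  0.823 -0.156]
40 [-0.019  0.832 -0.098]
44 [-0.02   0.836 -0.04 ]
48 [-0.022  0.837  0.019]
52 [-0.023  0.834  0.077]
56 [-0.025  0.826  0.135]
60 [-0.026  0.815  0.192]
```

Bar held (gap 11 mm). Following the arc, first to 32°.

jog_arm(
  motion=[
    {"xyz":[0,0.3,-0.28],"twist":[0,0,0]},
    {"xyz":[0,0.32,-0.29],"twist":[0,0,0]},
    {"xyz":[0,0.65,-0.52],"twist":[0,0,0]},
    {"xyz":[0,0.69,-0.48],"twist":[0,0,0]},
    {"xyz":[-0.01,0.72,-0.43],"twist":[0,0,0]},
    {"xyz":[-0.01,0.75,-0.38],"twist":[0,0,0]},
    {"xyz":[-0.01,0.77,-0.32],"twist":[0,0,0]},
    {"xyz":[-0.01,0.79,-0.27],"twist":[0,0,0]},
    {"xyz":[-0.01,0.81,-0.21],"twist":[0,0,0]},
    {"xyz":[0,0,0],"twist":[0,0,0]},
    {"xyz":[0,0,0],"twist":[0,0,0]},
  ],
)

```text
clock: 35.75
tool_pos: [0.5388, -0.1807, 0.2414]
orientation: [0.653, 0.654, 0.27, 0.271]
contact_force: [-10.3, -2.0, 2.7]
finger_gap: 0.0109
gripper_force: 35.1
```

```bash
cat > ang.py <<'E'
from rel import *
g=s["tool_pos"]-.019*R[:,2];h=np.array([.7309,-.1884,.13]);v=g-h
print("grasp",g,s["finger_gap"],s["clock"],"angle",np.degrees(np.arctan2(v[2],-v[0])),"radius",np.hypot(v[0],v[2]))
E
python3 ang.py
```

```text
[-0.7963 -0.2464  2.1245  0.7664  0.8151 -1.2114] [ 0.5388 -0.1807  0.2414] [-10.2852  -2.0383   2.7147]
[[-0.001   0.7072  0.707 ]
 [ 1.      0.0023 -0.0009]
 [-0.0022  0.707  -0.7072]]
grasp [ 0.5254 -0.1807  0.2548] 0.010946211393542783 35.75 angle 31.273726364253662 radius 0.24046485423283112
```

jog_arm(
  motion=[
    {"xyz":[-0.02,0.82,-0.16],"twist":[0,0,0]},
    {"xyz":[-0.02,0.83,-0.1],"twist":[0,0,0]},
    {"xyz":[-0.02,0.83,-0.04],"twist":[0,0,0]},
    {"xyz":[-0.02,0.83,0.02],"twist":[0,0,0]},
    {"xyz":[-0.02,0.83,0.08],"twist":[0,0,0]},
    {"xyz":[-0.02,0.83,0.13],"twist":[0,0,0]},
    {"xyz":[-0.02,0.82,0.19],"twist":[0,0,0]},
    {"xyz":[0,0,0],"twist":[0,0,0]},
    {"xyz":[0,0,0],"twist":[0,0,0]},
    {"xyz":[0,0,0],"twist":[0,0,0]},
  ],
)

```text
clock: 37.0
tool_pos: [0.6229, -0.1846, 0.3222]
orientation: [0.653, 0.653, 0.27, 0.272]
contact_force: [-2.4, -6.2, 1.4]
finger_gap: 0.0112
gripper_force: 34.9
```

```bash
python3 ang.py
```

```text
[-0.6548 -0.1444  1.8689  0.6123  0.8432 -0.9344] [ 0.6229 -0.1846  0.3222] [-2.3578 -6.1616  1.4041]
[[ 0.001   0.7058  0.7085]
 [ 1.      0.0014 -0.0028]
 [-0.003   0.7085 -0.7057]]
grasp [ 0.6095 -0.1846  0.3356] 0.011186768724972507 37.0 angle 59.435297141477925 radius 0.23881735745121058
```

jog_arm(
  motion=[
    {"xyz":[0,0.1,0],"twist":[0,0,0]},
    {"xyz":[0,0,0],"twist":[0,0,0]},
    {"xyz":[0,0,0],"twist":[0,0,0]},
    {"xyz":[0,0,0],"twist":[0,0,0]},
  ],
)

```text
clock: 37.5
tool_pos: [0.624, -0.1847, 0.3229]
orientation: [0.653, 0.653, 0.27, 0.272]
contact_force: [-0.3, -5.4, -0.2]
finger_gap: 0.0108
gripper_force: 34.9
```

Run:
```python
from ang import *
d,s=orange(("side","top"))
import pickle;d0=pickle.load(open("i0.pkl","rb"))["side"]["color"].astype(int)
c=d["side"]
df=abs(c["color"].astype(int)-d0).max(2)>40
for n,(a,b,e,f) in {"beaker":(155,205,272,312),"bottle":(125,168,295,316),"mouse":(315,352,258,312),"tipbox":(360,400,335,400)}.items(): print(n,df[a:b,e:f].mean().round(3))
h=hsv(c);m=(h[...,0]>70)&(h[...,0]<90)&(h[...,1]>150);m[:,:300]=0
for b,ce,_ in blobs(m,100): print(b,ce)
t=np.deg2rad(60);H=np.array([.7309,-.1884,.13])
for L in(0,.19):
    for y in(-.13,.13): print(L,y,proj(c,H+[-L*np.cos(t)+y*.035,y,L*np.sin(t)]))
```

```text
[-0.653  -0.1421  1.8651  0.6092  0.8441 -0.9301] [ 0.624  -0.1847  0.3229] [-0.3359 -5.367  -0.2417]
[[ 0.0012  0.7065  0.7077]
 [ 1.      0.0012 -0.0029]
 [-0.0029  0.7077 -0.7065]]
grasp [ 0.6106 -0.1847  0.3363] 0.010840847867347812 37.5 angle 59.742616867935496 radius 0.2388312087731827
[ 0.624  -0.1847  0.3229] [-0.1793 -6.2572 -1.6537] 0.011144258934726413 37.6
side [328, 148, 6, 4, 19] [330.2, 149.7]
top [223, 173, 10, 9, 40] [227.0, 176.1]
beaker 0.036
bottle 0.606
mouse 0.0
tipbox 0.144
[374, 160, 66, 114, 544] [403.6, 214.4]
0 -0.13 [436.8036 273.7816]
0 0.13 [397.8388 204.3556]
0.19 -0.13 [399.2729 210.3332]
0.19 0.13 [365.5416 149.3469]
```

Run:
```python
from o import *
import pickle;t0=pickle.load(open("i0.pkl","rb"))["top"];t=cams.get_image("top")
for c in(t0,t):
    h=hsv(c);H,S,V=h[...,0],h[...,1],h[...,2]
    m=(H>70)&(H<90)&(S>150);m[:,200:]=0
    print("cap",[(b,ce) for b,ce,_ in blobs(m)])
    m=(H>100)&(H<125)&(S>60)&(V>60);m[:,:440]=0;m[:,500:]=0;m[:185]=0;m[230:]=0
    print("tip",[(b,ce) for b,ce,_ in blobs(m,100)])
    m=(V>150)&(S<25);m[:,:400]=0;m[:,430:]=0;m[:230]=0;m[270:]=0
    print("mouse",[(b,ce) for b,ce,_ in blobs(m,30)])
df=abs(t["color"].astype(int)-t0["color"].astype(int)).max(2)>40
print("beaker",df[205:245,225:262].mean())
```

```text
cap [([165, 198, 10, 9, 70], [169.8, 201.7])]
tip []
mouse [([408, 242, 14, 22, 229], [415.1, 252.7])]
cap [([165, 198, 10, 9, 70], [169.8, 201.7])]
tip [([451, 195, 40, 28, 160], [465.4, 215.5])]
mouse [([425, 230, 5, 13, 32], [427.4, 236.0])]
beaker 0.0
```

Bottle and beaker are pixel-identical in the top view and the mouse in the side view. The arm never came near the tip box, so I take the change there as shadow. Bar is held at 59.7°. Handing in.

```bash
python3 -c "from cell import env; print(env.close_job())"
```

```text
the job is handed in; nothing more can be done
None
```

I handed the job in with the beaker scrubbed three times and left in its holder, the brush released back in its stand, and the cover held by its bar at about 60° (measured 59.7°), at about 38 s of the 64 s; the third stroke showed no contact force at the bottom but went as low as the second, and the tip box changed in the images, probably from shadow, because the arm never came near it.

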